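# Flip the status paddle of a finished repair

### The job

The repair of the gold-coloured spectacles is finished: at the status marker standing directly in front of those spectacles, push the hinged paddle with the fingertips up and right over its pivot and press it down fully flat on the other side, so that it shows the two bars instead of the disc. Only push and press, lifting nothing; leave the marker standing in its place, do not turn the other marker's paddle, and do not disturb the things lying around.

Things in the scene. Friction and masses are not known exactly. Their poses are not given: they have to be found in the camera images.
- marker_right: status marker on the right (y < 0) half, loose, about 1.5 kg. Dark steel base 90 (x) x 140 (y) x 16 mm, two uprights at x = +-32 mm, 72 mm high, with a hinge pin along x at 62 mm. Origin: centre of the underside, z up. The paddle first lies towards its own -y (roughly to the right for the robot), flipped it lies towards its +y. Turned up to 0.3 rad.
- marker_left: status marker on the left (y > 0) half, loose, about 1.5 kg. Dark steel base 90 (x) x 140 (y) x 16 mm, two uprights at x = +-32 mm, 72 mm high, with a hinge pin along x at 62 mm. Origin: centre of the underside, z up. The paddle first lies towards its own -y (roughly to the left for the robot), flipped it lies towards its +y. Turned up to 0.3 rad.
- paddle_right (a joint): paddle of marker_right, rad: 0 = flat on the marker's -y side, raised disc up; pi/2 = upright; pi = flat on the +y side, two raised bars up; stops at 0 and pi. Starts at 0 to 0.2. Stiff hinge (0.04 N m): it stays where it is left. 60 g aluminium plate, 48 mm wide, 4 thick, ends 67 mm from the hinge.
- paddle_left (a joint): paddle of marker_left, rad: 0 = flat on the marker's -y side, raised disc up; pi/2 = upright; pi = flat on the +y side, two raised bars up; stops at 0 and pi. Starts at 0 to 0.2. Stiff hinge (0.04 N m): it stays where it is left. 60 g aluminium plate, 48 mm wide, 4 thick, ends 67 mm from the hinge.
- ball_disc_left (a point): centre of the ball (diameter 14 mm) of marker_left's paddle on the disc face. A smooth polished finger post, diameter 8, runs square through the plate 64 mm from the hinge, with a ball at each end, centres 30 mm from the plate's mid plane. In the marker's frame at (0, -64, 92) mm at joint 0, at (0, 64, 32) at pi
- ball_bars_left (a point): centre of the like ball at the other end of the post, on the two-bar face of marker_left's paddle: in the marker's frame at (0, -64, 32) mm at joint 0 (under the plate), at (0, 64, 92) mm at pi (on top). Lead a ball round its arc, finger side and tip against it; a straight push may jam and shove the whole marker
- ball_disc_right (a point): centre of the ball (diameter 14 mm) of marker_right's paddle on the disc face. A smooth polished finger post, diameter 8, runs square through the plate 64 mm from the hinge, with a ball at each end, centres 30 mm from the plate's mid plane. In the marker's frame at (0, -64, 92) mm at joint 0, at (0, 64, 32) at pi
- ball_bars_right (a point): centre of the like ball at the other end of the post, on the two-bar face of marker_right's paddle: in the marker's frame at (0, -64, 32) mm at joint 0 (under the plate), at (0, 64, 92) mm at pi (on top). Lead a ball round its arc, finger side and tip against it; a straight push may jam and shove the whole marker
- screwdriver: small gold-coloured screwdriver, 76 x 14 mm, lying between the markers; origin under its centre
- glue: glue tube, 80 x 25 x 18 mm, lying between the markers; origin under its centre
- eye_loupe: black eye loupe, diameter 38, 30 mm high, standing between the markers; origin under its centre
- screw_tin: red open tin of screws, 107 x 70 x 36 mm, standing behind the other marker; origin at the centre of its underside
- gold_spectacles: gold-coloured spectacle frame, 136 x 138 x 42 mm, standing directly behind (farther from the robot than) one of the two markers, on the left (y > 0) or right (y < 0) half; origin under its centre

How it is judged:
On the way:
1. the paddle in front of the spectacles is pushed up past upright (((world y of gold_spectacles above 0 m and value of joint paddle_left above 1.65 rad) or (world y of gold_spectacles below 0 m and value of joint paddle_right above 1.65 rad))).
At the end, for the whole second after the job is handed in: The paddle of the marker in front of the gold spectacles lies flat on its other side (above 3.04 rad, within 6 degrees of the stop) and at rest, its marker stands level on the bench; the other paddle is still on its first side (below 0.5 rad) (((world y of gold_spectacles above 0 m and value of joint paddle_left above 3.04 rad and value of joint paddle_right below 0.5 rad and velocity of joint paddle_left between -0.1 and 0.1 rad/s and angle between marker_left's own z axis and vertical below 0.05 rad and linear speed of marker_left below 0.02 m/s) or (world y of gold_spectacles below 0 m and value of joint paddle_right above 3.04 rad and value of joint paddle_left below 0.5 rad and velocity of joint paddle_right between -0.1 and 0.1 rad/s and angle between marker_right's own z axis and vertical below 0.05 rad and linear speed of marker_right below 0.02 m/s))); the robot touches nothing.
It fails at once if the other marker's paddle is turned (beyond 0.5 rad) ((world y of gold_spectacles above 0 m and value of joint paddle_right above 0.5 rad) or (world y of gold_spectacles below 0 m and value of joint paddle_left above 0.5 rad)).
It fails at once if a marker is lifted (more than 10 mm) or pushed out of its place (more than 30 mm) (height (world z) of any of marker_left, marker_right above 0.01 m or distance of any of marker_left, marker_right from where it was at the start of the episode above 0.03 m).
It fails at once if a bystander (spectacles, tin, screwdriver, glue, loupe) is moved by more than 30 mm (distance of any of screwdriver, glue, eye_loupe, screw_tin, gold_spectacles from where it was at the start of the episode above 0.03 m).
It also fails if it takes over 51 s, if anything falls off the work surface, if the arm or the gripper's body presses on something with over 40 N, if the wrist force passes 120 N, or if a joint passes its speed limit or range.

### The arm

A 6-joint arm with a two-finger parallel gripper is mounted at the origin on a cart in front of the work surface, level with it; the furniture and walls round the work are solid. World frame = base frame: x ahead of the robot, y to its left, z up, the work surface at z = 0. Lengths are in m, angles in rad, forces in N, time in s.
With the tool pointing down it reaches from about 0.275 to 0.85 m from the base axis. Payload 5.2 kg.
Tool frame: the origin (TCP) lies between the finger pads; the fingertips stand 8 mm ahead of it and the grasp point (between the pads) lies 11 mm behind it; z points along the fingers, y is the line along which they close (so a half turn about z gives the same grasp; the last joint's range is limited). The gripper opens to 85 mm and grips with 20 to 120 N. Pads are 22 mm wide; open, the fingers measure 114 mm over their backs; the gripper's body (76 mm by 85 mm) begins 54 mm behind the grasp point. The pads swing forward as they close: fully open they stand 13 mm farther back than shut.
Start: joints at [-1.499, 0.259, 1.535, -0, 1.348, -0.203], TCP at [0.149, -0.529, 0.217] pointing down, gripper open.
Joint ranges: [-3.14, 3.14], [-0.91, 2.08], [0.19, 2.58], [-1.22, 4.36], [0.22, 2.71], [-3.12, 3.12]. Speed limits (rad/s): [2.57, 2.57, 3.14, 3.14, 3.14, 3.14].

### API

Orientations are given as a unit quaternion [w, x, y, z].
In Python, from rig import observe, imaging, r, spotter gives the robot as it stands.
- The arm moves only by the shell command python3 -m handwheel 'ROWS'. ROWS is a JSON object of lists of equal length, an entry for each row: "xyz": the shift along the tool's x, y, z in mm, a list of three; "angular": the turn, a rotation vector about the tool's x, y, z in rad, a list of three; "grip": the opening, from -1 (shut) to 1 (fully open). In form: {"xyz": [[tx, ty, tz], ...], "angular": [[rx, ry, rz], ...], "grip": [grip, ...]}. A call has 1 to 8 rows; each row shifts and turns the commanded pose from where the row before left it, along the tool's axes as they then stand; what a row does not reach is not made up. A row lasts 1/10 s, in which the tool goes at most 50 mm and 8.59 degrees, less where a joint would pass 70% of its speed; a pose out of reach is approached as far as the arm can. A call with a gripper value outside its range is refused whole. The fingers move at their own pace and stop on an object; the grip force is fixed at half the most. Time passes only in rows, so rows that do not move let the fingers close. It gives the time, the measured TCP pose, the force, the opening and the grip force at its end, in the units of the state.
- observe(): the state, without advancing time (a new reading comes with each control period).
- imaging.grab_frame(name): name is "scene" or "top"; returns a dict with "pixels" (400x640x3 uint8, red, green, blue), "range_z" (400x640 float32, m along the optical axis (not along the pixel's ray), 0 where there is no reading), "fx", "fy", "cx", "cy" (pixels), "R" (3x3) and "t" (3): a world point X has camera coordinates R X + t. Camera axes: x right, y down, z forward; pixel columns grow to the right and rows downward; lengths in m; the calibration is good to about 2 mm. A picture is of the moment at which its call begins.
- r.close_job(): hands the job in; it is judged then, once.
Trained networks look in the newest picture that a camera, given by its name, has taken for a name from the list of things; names that differ only in an ending like _2 or _b are one class to them, and where a whole thing is asked for, a point or a joint stands for the part that bears it (a point fixed in the world has none). Each returns a list of dicts, best first, with "confidence" (0 to 1); they miss things now and then, are a little off and sometimes report something else, mostly with a low value. They report only what shows in the picture. A call takes as long as a camera call.
- spotter.boxes_of(camera, thing): "bbox" ([centre column, centre row, width, height] as shares, 0 to 1, of the picture: columns of its width, rows of its height, round what is visible of it).
The state is a dict: "clock": time; "joint_positions": joint angles; "joint_velocities": joint speeds; "effort": joint torques, N m; "eef_pos": TCP position; "tcp_rot": TCP orientation; "force": force on the tool from outside, world axes, zero at the start; "torque": the same for the moment, N m; "grip_width": finger opening in m; "finger_force": force on a finger pad.
Only numpy, scipy, OpenCV 4.12 (cv2) and the standard library are available. Lean on these libraries where they do the work, as an engineer would, in place of code of your own. Each camera call takes 0.05 s, during which the arm holds its last target. There are 200 camera calls.

## Working session

There is one attempt and no reset: what is moved stays moved. The work goes in short steps, Python scripts to look and compute and a shell command to move; the robot and the scene stay as the last step left them, time stands still between calls to the robot, and variables do not carry over. Pictures are saved under pics/ and viewed, at most 10 in all, crops included, and the job is handed in when it is done.

```bash
mkdir -p pics
cat > h.py <<'E'
import numpy as np,cv2
from rig import observe, imaging, r, spotter
def pts(f):
    z=f["range_z"];v,u=np.mgrid[:400,:640]
    c=np.stack([(u-f["cx"])*z/f["fx"],(v-f["cy"])*z/f["fy"],z],-1)
    w=(c-f["t"])@f["R"]; w[z==0]=np.nan
    return w
E
python3 - <<'E'
from h import *
for c in ["scene","top"]:
    f=imaging.grab_frame(c);cv2.imwrite(f"pics/{c}0.png",f["pixels"][:,:,::-1]);w=pts(f)
    np.save(f"w_{c}.npy",w)
    print(c,f["R"].round(2).tolist(),f["t"])
    for n in ["marker_left","marker_right","gold_spectacles","screw_tin","ball_disc_left","ball_disc_right","glue","screwdriver","eye_loupe"]:
        for b in spotter.boxes_of(c,n)[:2]:
            x=np.array(b["bbox"])*[640,400,640,400];u,v=int(x[0]),int(x[1])
            print(n,round(b["confidence"],2),x.round(),w[v,u].round(3))
print(observe())
E
```

```text
scene [[-0.7, -0.72, 0.0], [-0.49, 0.48, -0.73], [0.52, -0.51, -0.69]] [0.37272328 0.30927292 1.01731247]
marker_left 0.92 [293. 274.  73.  60.] [0.425 0.182 0.019]
marker_left 0.29 [280. 266.  37.  32.] [0.433 0.212 0.069]
marker_right 0.75 [385. 184.  56.  60.] [ 0.481 -0.192  0.015]
marker_right 0.54 [394. 166.  33.  30.] [ 0.472 -0.206  0.07 ]
gold_spectacles 0.61 [225. 245.  64.  34.] [0.611 0.228 0.002]
screw_tin 0.88 [352. 145.  41.  30.] [ 0.645 -0.238  0.023]
screw_tin 0.52 [395. 165.  28.  29.] [ 0.473 -0.214  0.071]
ball_disc_right 0.73 [393. 165.  36.  27.] [ 0.476 -0.21   0.068]
glue 0.79 [320. 215.  34.  14.] [0.519 0.01  0.011]
screwdriver 0.38 [351. 148.  39.  27.] [ 0.639 -0.232  0.023]
eye_loupe 0.7 [385. 183.  58.  60.] [ 0.482 -0.189  0.016]
eye_loupe 0.56 [284. 185.  13.  15.] [0.648 0.01  0.027]
top [[0.01, -1.0, -0.01], [-1.0, -0.01, -0.09], [0.09, 0.01, -1.0]] [0.0259992  0.53008503 0.93634929]
marker_left 0.77 [263. 234.  56.  30.] [0.436 0.176 0.066]
marker_right 0.87 [403. 222.  58.  37.] [ 0.469 -0.171  0.067]
gold_spectacles 0.49 [246. 166.  56.  42.] [ 0
[... 418 characters left out ...]
: array([-1.49877242e+00,  2.58607409e-01,  1.53502157e+00,  1.24488205e-05,
        1.34800840e+00, -2.02783778e-01]), 'joint_velocities': array([-1.00756058e-04, -4.68195005e-05, -1.69272971e-04,  6.18776874e-04,
        9.07936328e-05,  2.41399398e-04]), 'effort': array([-1.54781741e-03, -4.45933020e+01, -2.90900838e+01, -3.72316335e-04,
        1.05877636e-03, -2.18057227e-05]), 'eef_pos': array([ 0.14928396, -0.52934367,  0.21649707]), 'tcp_rot': array([-2.19189478e-05,  9.90575123e-01,  1.36970529e-01,  7.51864702e-06]), 'force': array([-0.55645675, -0.70591394, -0.16584984]), 'torque': array([0.01703163, 0.00452289, 0.04247158]), 'finger_force': 0.0, 'grip_width': 0.08550158658623949}
```

View pics/top0.png

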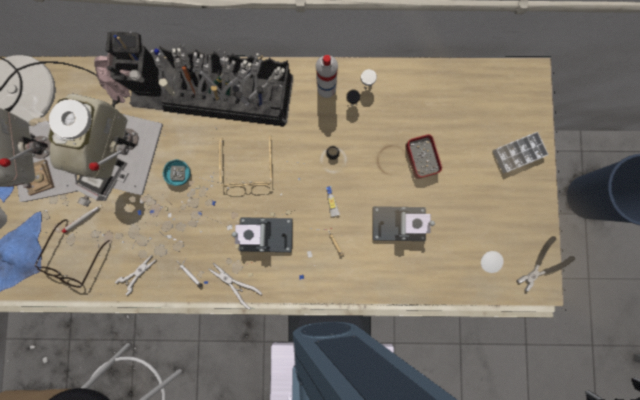

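View pics/scene0.png

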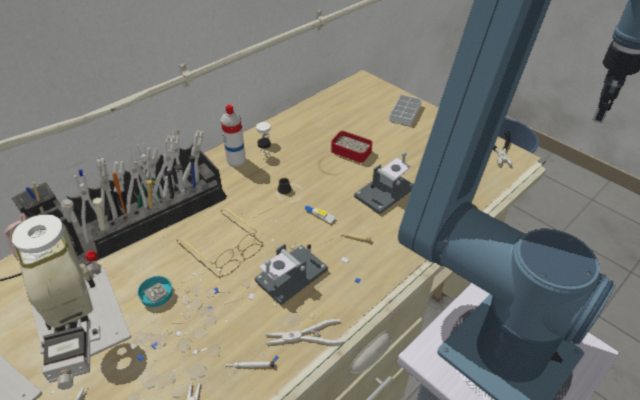

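The pictures show the gold spectacles behind the left marker (top ≈ column 246, row 166). So the target is marker_left (top ≈ 263, 234), with its disc paddle lying to the left at column 250. Next I measure its pose.

Run:
```python
from h import *
A=[]
for c in ["top","scene"]:
    w=np.load(f"w_{c}.npy").reshape(-1,3);w=w[~np.isnan(w[:,0])]
    m=(abs(w[:,0]-.437)<.11)&(abs(w[:,1]-.175)<.12)&(w[:,2]>-.02)&(w[:,2]<.13)
    w=w[m]; fl=w[abs(w[:,2])<.006]; print(c,"floor z",np.median(fl[:,2]))
    for lo,hi in [(.010,.022),(.010,.13),(.055,.08),(.08,.12)]:
        q=w[(w[:,2]>lo)&(w[:,2]<hi)]
        if len(q)<4: print(len(q),q.round(3).tolist());continue
        print(lo,hi,len(q),q.mean(0).round(4),cv2.minAreaRect(q[:,:2].astype(np.float32)*1000), q[:,2].max())
    A.append(w)
    p=w[(w[:,2]>.055)&(w[:,2]<.08)]
    # paddle slope along y
    print("slope",np.polyfit(p[:,1],p[:,2],1))
    q=w[w[:,2]>.078];print(q.round(3).tolist()[:30])
q=np.vstack(A);q=q[q[:,2]>.01]
print("both",cv2.minAreaRect(q[:,:2].astype(np.float32)*1000))
f=imaging.grab_frame("top")
cv2.imwrite("pics/crop1.png",cv2.resize(f["pixels"][200:265,225:305,::-1],None,fx=8,fy=8,interpolation=cv2.INTER_CUBIC))
```

```text
top floor z 0.0003892315266591556
0.01 0.022 1206 [0.4338 0.1661 0.0159] ((425.997802734375, 210.42391967773438), (134.69046020507812, 222.52932739257812), 20.653039932250977) 0.021739027091411255
0.01 0.13 1910 [0.4345 0.1798 0.035 ] ((425.997802734375, 210.42391967773438), (134.69046020507812, 222.52932739257812), 20.653039932250977) 0.10719896839654472
0.055 0.08 652 [0.4354 0.2032 0.0675] ((433.587890625, 185.29856872558594), (76.86804962158203, 123.19379425048828), 14.421513557434082) 0.07638079419956398
0.08 0.12 26 [0.4359 0.2394 0.1026] ((435.8802185058594, 240.87716674804688), (9.59677791595459, 12.564685821533203), 0.20824237167835236) 0.10719896839654472
slope [0.0579825  0.05574252]
[[0.441, 0.244, 0.102], [0.441, 0.242, 0.103], [0.441, 0.239, 0.103], [0.441, 0.237, 0.1], [0.441, 0.236, 0.097], [0.438, 0.244, 0.104], [0.438, 0.24, 0.107], [0.438, 0.239, 0.105], [0.438, 0.237, 0.103], [0.438, 0.235, 0.102], [0.436, 0.247, 0.099], [0.436, 0.243, 0.106], [0.436, 0.241, 0.106], [0.436, 0.239, 0.104], [0.436, 0.236, 0.106], [0.436, 0.235, 0.101], [0.433, 0.244, 0.101], [0.434,
[... 997 characters left out ...]
2], [0.439, 0.24, 0.104], [0.437, 0.239, 0.104], [0.435, 0.237, 0.104], [0.434, 0.236, 0.104], [0.44, 0.244, 0.103], [0.439, 0.242, 0.102], [0.437, 0.242, 0.103], [0.434, 0.241, 0.106], [0.432, 0.24, 0.107], [0.432, 0.238, 0.105], [0.433, 0.234, 0.1], [0.438, 0.246, 0.102], [0.438, 0.244, 0.101], [0.434, 0.244, 0.105], [0.435, 0.241, 0.102], [0.433, 0.24, 0.102], [0.431, 0.239, 0.104], [0.432, 0.235, 0.099], [0.435, 0.248, 0.104], [0.437, 0.244, 0.1], [0.433, 0.245, 0.103], [0.433, 0.243, 0.102], [0.431, 0.241, 0.102], [0.43, 0.239, 0.101], [0.431, 0.237, 0.098], [0.436, 0.246, 0.099]]
both ((425.64361572265625, 211.27261352539062), (134.8089141845703, 225.1493377685547), 20.600053787231445)
```

View pics/crop1.png

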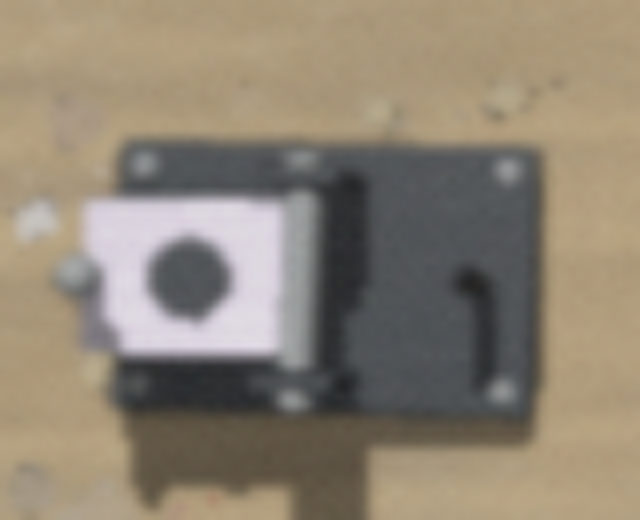

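Run:
```python
from h import *
f=imaging.grab_frame("top");R,t=f["R"],f["t"]
def at(u,v,z):
    d=R.T@np.array([(u-f["cx"])/f["fx"],(v-f["cy"])/f["fy"],1]);o=-R.T@t
    return o+d*(z-o[2])/d[2]
g=lambda a,b,z: print((a,b),(at(225+(a+.5)/8-.5,200+(b+.5)/8-.5,z)*1000).round(1))
for p in [(145,162),(508,170),(503,390),(127,143),(541,150),(531,415),(538,152),(115,405)]: g(*p,.016)
print("pin/uprights");g(303,160,.072);g(293,400,.072);g(75,275,.0995)
```

```text
(145, 162) [472.6 238.8  16. ]
(508, 170) [471.  118.7  16. ]
(503, 390) [399.  119.2  16. ]
(127, 143) [478.8 244.9  16. ]
(541, 150) [477.7 107.9  16. ]
(531, 415) [391.  109.9  16. ]
(538, 152) [477.  108.9  16. ]
(115, 405) [393.  246.4  16. ]
pin/uprights
(303, 160) [472.  176.9  72. ]
(293, 400) [398.  178.3  72. ]
(75, 275) [436.  240.   99.5]
```

marker_left's base centre is at about (435, 177.5) mm, with its long axis along world y (within 0.7°). The disc ball is at about (436, 240, 99.5), so the paddle starts at about 0.12 rad. I'll align the tool, close the gripper and move across above everything.

```bash
python3 -m handwheel '{"xyz":[[0,0,0],[0,0,0],[20,-45,0],[20,-45,0],[20,-45,0],[20,-45,0],[20,-45,0],[20,-45,0]],"angular":[[0,0,0.1375],[0,0,0.1375],[0,0,0],[0,0,0],[0,0,0],[0,0,0],[0,0,0],[0,0,0]],"grip":[-1,-1,-1,-1,-1,-1,-1,-1]}'; python3 -m handwheel '{"xyz":[[20,-45,0],[20,-45,0],[20,-45,0],[20,-45,0],[20,-45,0],[20,-45,0],[20,-45,0],[20,-45,0]],"angular":[[0,0,0],[0,0,0],[0,0,0],[0,0,0],[0,0,0],[0,0,0],[0,0,0],[0,0,0]],"grip":[-1,-1,-1,-1,-1,-1,-1,-1]}'
```

```text
clock: 1.9
eef_pos: [0.2697, -0.2577, 0.2167]
tcp_rot: [0.0, 1.0, -0.001, 0.0]
force: [0.4, -0.9, 0.8]
grip_width: 0.0
finger_force: 0.0
clock: 2.7
eef_pos: [0.4299, 0.1028, 0.2169]
tcp_rot: [0.0, 1.0, 0.0, 0.001]
force: [0.5, -1.7, 0.8]
grip_width: 0.0001
finger_force: 0.0
```

```bash
python3 -m handwheel '{"xyz":[[6,-47,0],[0,-47,0],[0,-47,0],[0,-45,0],[0,0,40],[0,0,40],[0,0,35],[0,0,0]],"angular":[[0,0,0],[0,0,0],[0,0,0],[0,0,0],[0,0,0],[0,0,0],[0,0,0],[0,0,0]],"grip":[-1,-1,-1,-1,-1,-1,-1,-1]}'
python3 - <<'E'
from h import *
f=imaging.grab_frame("scene")
cv2.imwrite("pics/s2.png",cv2.resize(f["pixels"][190:320,210:370,::-1],None,fx=5,fy=5,interpolation=cv2.INTER_CUBIC)[:600])
w=pts(f).reshape(-1,3)
q=w[(abs(w[:,0]-.436)<.03)&(abs(w[:,1]-.285)<.03)&(w[:,2]>.08)&(w[:,2]<.12)]
if len(q):print(q.min(0),q.max(0),len(q))
E
```

```text
clock: 3.5
eef_pos: [0.4316, 0.2853, 0.0971]
tcp_rot: [0.002, 1.0, 0.0, -0.005]
force: [-0.0, 0.1, -0.5]
grip_width: 0.0
finger_force: 0.0
[0.41932103 0.2732529  0.11194653] [0.43792242 0.29758923 0.11957565] 17
```

View pics/s2.png

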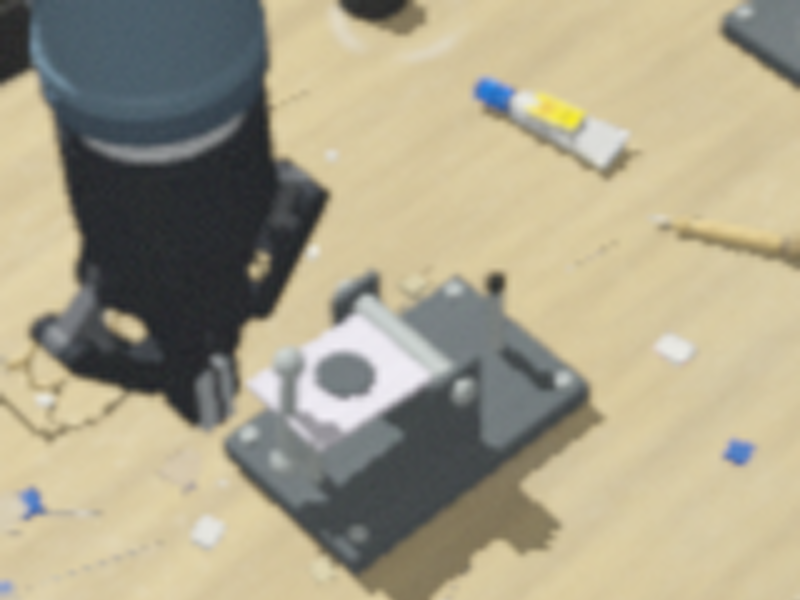

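The view shows the shut fingers left of the disc ball (tips at crop 205,410). The finger linkage spreads wide along world y, and it would meet the disc ball later. I'll turn the tool by 90° so it spreads along x, where it's clear.

```bash
python3 -c "
from h import *
print(observe()['joint_positions'].round(3))"
```

```text
[0.368 0.318 1.762 0.    1.066 1.939]
```

```bash
python3 -m handwheel '{"xyz":[[0,0,-15],[0,0,0],[0,0,0],[0,0,0],[0,0,0],[0,0,0],[0,0,0],[0,0,0]],"angular":[[0,0,-0.143],[0,0,-0.143],[0,0,-0.143],[0,0,-0.143],[0,0,-0.143],[0,0,-0.143],[0,0,-0.143],[0,0,-0.143]],"grip":[-1,-1,-1,-1,-1,-1,-1,-1]}'; python3 -m handwheel '{"xyz":[[0,0,0],[0,0,0],[0,0,0],[-15,6,0],[0,0,15],[0,0,0],[0,0,0]],"angular":[[0,0,-0.143],[0,0,-0.143],[0,0,-0.14],[0,0,0],[0,0,0],[0,0,0],[0,0,0]],"grip":[-1,-1,-1,-1,-1,-1,-1]}'
```

```text
clock: 4.35
eef_pos: [0.4373, 0.2871, 0.1196]
tcp_rot: [0.0, 0.839, 0.544, 0.002]
force: [-0.1, -0.2, -0.1]
grip_width: 0.0
finger_force: 0.0
clock: 5.05
eef_pos: [0.4424, 0.2718, 0.1033]
tcp_rot: [0.0, 0.708, 0.707, 0.001]
force: [-1.0, -1.0, -0.6]
grip_width: -0.0
finger_force: 0.0
```

```bash
python3 -m handwheel '{"xyz":[[-7,0,0],[-5,0,0],[-4,0,0],[-3,0,-4],[-3,0,-4],[-4,0,-5],[-5,0,-5],[0,0,0]],"angular":[[0,0,0],[0,0,0],[0,0,0],[0,0,0],[0,0,0],[0,0,0],[0,0,0],[0,0,0]],"grip":[-1,-1,-1,-1,-1,-1,-1,-1]}';  python3 - <<'E'
from h import *
f=imaging.grab_frame("scene")
cv2.imwrite("pics/s3.png",cv2.resize(f["pixels"][210:310,220:340,::-1],None,fx=5,fy=5,interpolation=cv2.INTER_CUBIC))
E
```

```text
clock: 5.85
eef_pos: [0.442, 0.2402, 0.1205]
tcp_rot: [0.0, 0.708, 0.707, 0.001]
force: [0.0, 0.0, 0.7]
grip_width: -0.0001
finger_force: 0.0
```

View pics/s3.png

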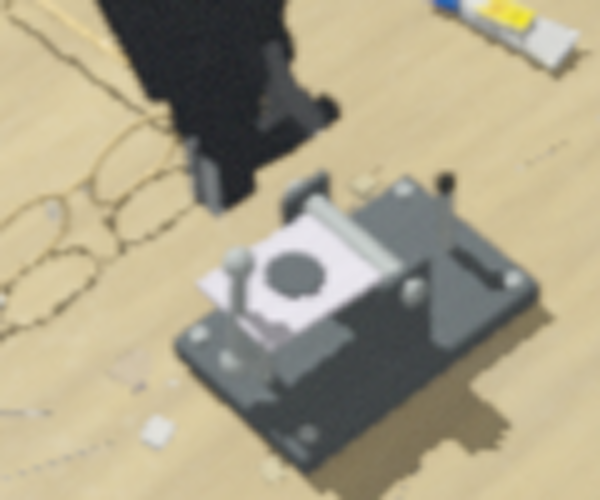

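Run:
```python
from h import *
f=imaging.grab_frame("scene")
def pr(X):
    c=f["R"]@np.array(X)+f["t"]; u=f["fx"]*c[0]/c[2]+f["cx"];v=f["fy"]*c[1]/c[2]+f["cy"]
    return ((u-220)*5).round(),((v-210)*5).round()
print("ball",pr([.436,.2405,.0995]))
print("tip",pr([.442,.2402,.1125]),pr([.442,.229,.1125]))
w=pts(f)
for a,b in [(205,190),(215,200),(235,190),(238,256),(195,165)]: print(a,b,w[210+b//5,220+a//5].round(4))
```

```text
ball (np.float64(234.0), np.float64(261.0))
tip (np.float64(223.0), np.float64(232.0)) (np.float64(244.0), np.float64(217.0))
205 190 [0.4348 0.2518 0.1533]
215 200 [0.4336 0.2484 0.1456]
235 190 [0.4295 0.2414 0.1493]
238 256 [0.4345 0.2408 0.1048]
195 165 [0.4416 0.2504 0.1613]
```

Run:
```python
from h import *
print(observe()['eef_pos'],observe()['grip_width'])
f=imaging.grab_frame("scene");w=pts(f)
m=(abs(w[...,0]-.442)<.05)&(abs(w[...,1]-.240)<.05)&(w[...,2]>.11)&(w[...,2]<.2)
q=w[m]; q=q[np.argsort(q[:,2])]
for i in range(0,120,8): print(q[i].round(4))
cv2.imwrite("pics/s4.png",cv2.resize(f["pixels"][205:275,225:305,::-1],None,fx=8,fy=8,interpolation=cv2.INTER_CUBIC))
```

```text
[0.44156354 0.24050258 0.11979602] -0.00022447431142515276
[0.4341 0.2488 0.1366]
[0.4349 0.2527 0.142 ]
[0.4407 0.2529 0.1433]
[0.4427 0.251  0.1461]
[0.4478 0.2516 0.1482]
[0.4268 0.236  0.1502]
[0.4271 0.2382 0.1517]
[0.4273 0.2404 0.1534]
[0.4265 0.2459 0.1554]
[0.4269 0.2379 0.1576]
[0.4395 0.2524 0.1588]
[0.4288 0.2436 0.1605]
[0.4405 0.2512 0.1627]
[0.4455 0.2519 0.1651]
[0.4383 0.2525 0.1684]
```

View pics/s4.png

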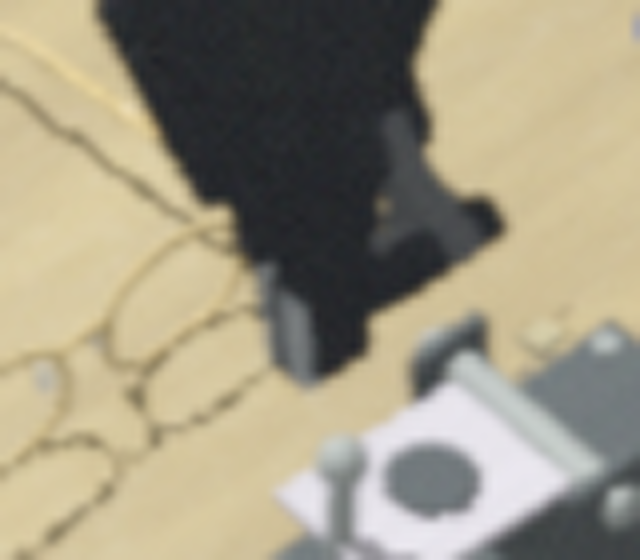

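Run:
```python
from h import *
f=imaging.grab_frame("scene")
def pr(X):
    c=f["R"]@np.array(X)+f["t"]; return np.array([f["fx"]*c[0]/c[2]+f["cx"]-225,f["fy"]*c[1]/c[2]+f["cy"]-205])*8
for z in (.112,.125,.13,.135,.14): print(z,pr([.427,.2515,z]).round(),pr([.427,.2295,z]).round())
f=imaging.grab_frame("top");w=pts(f)
m=(abs(w[...,0]-.442)<.05)&(abs(w[...,1]-.240)<.05)&(w[...,2]>.11)&(w[...,2]<.2)
q=w[m];print(len(q), q.min(0) if len(q) else 0)
```

```text
0.112 [321. 470.] [388. 422.]
0.125 [317. 436.] [385. 388.]
0.13 [316. 423.] [384. 375.]
0.135 [315. 410.] [383. 362.]
0.14 [313. 397.] [382. 349.]
64 [0.3983253  0.22783009 0.1435653 ]
```

The depth data puts the shut fingertips about 19 mm behind the reported TCP, so the tips are at z ≈ 0.139 while the TCP reads 0.120. That's why they passed over the ball. I'll back off and repeat the approach lower.

```bash
python3 -m handwheel '{"xyz":[[16,0,0],[16,0,0],[0,0,22],[0,0,22],[0,0,0],[0,0,0]],"angular":[[0,0,0],[0,0,0],[0,0,0],[0,0,0],[0,0,0],[0,0,0]],"grip":[-1,-1,-1,-1,-1,-1]}'; python3 -m handwheel '{"xyz":[[-7,0,0],[-5,0,0],[-4,0,0],[-3,0,-4],[-3,0,-4],[0,0,0]],"angular":[[0,0,0],[0,0,0],[0,0,0],[0,0,0],[0,0,0],[0,0,0]],"grip":[-1,-1,-1,-1,-1,-1]}';  python3 - <<'E'
from h import *
f=imaging.grab_frame("scene")
cv2.imwrite("pics/s5.png",cv2.resize(f["pixels"][205:305,225:345,::-1],None,fx=6,fy=6,interpolation=cv2.INTER_CUBIC))
E
```

```text
clock: 6.7
eef_pos: [0.4411, 0.2726, 0.0754]
tcp_rot: [-0.0, 0.707, 0.707, -0.001]
force: [-0.2, 0.8, 0.9]
grip_width: -0.0
finger_force: 0.0
clock: 7.3
eef_pos: [0.4424, 0.2511, 0.085]
tcp_rot: [0.0, 0.708, 0.706, 0.002]
force: [-0.8, 3.7, 2.5]
grip_width: -0.0001
finger_force: 2.0
```

View pics/s5.png

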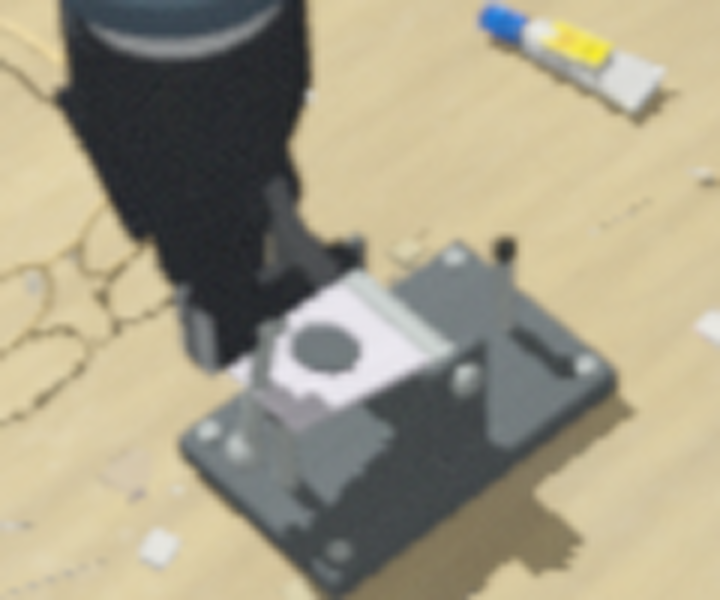

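Contact made: 3.7 N, with the paddle starting to rise. I'll continue along the arc.

```bash
python3 -m handwheel '{"xyz":[[-4.5,0,-5],[-4.5,0,-4.5],[-5,0,-4.5],[-5,0,-4],[-5.5,0,-3],[-5.5,0,-3],[0,0,0]],"angular":[[0,0,0],[0,0,0],[0,0,0],[0,0,0],[0,0,0],[0,0,0],[0,0,0]],"grip":[-1,-1,-1,-1,-1,-1,-1]}';  python3 - <<'E'
from h import *
for c in("top","scene"):
    f=imaging.grab_frame(c);w=pts(f)
    for n in ["ball_bars_left","ball_disc_left"]:
        for b in spotter.boxes_of(c,n)[:1]:
            x=np.array(b["bbox"])*[640,400,640,400];print(c,n,round(b["confidence"],2),x.round(),w[int(x[1]),int(x[0])].round(3))
cv2.imwrite("pics/s6.png",cv2.resize(f["pixels"][205:305,225:345,::-1],None,fx=6,fy=6,interpolation=cv2.INTER_CUBIC))
E
```

```text
clock: 8.05
eef_pos: [0.4414, 0.22, 0.1084]
tcp_rot: [0.0, 0.708, 0.707, 0.0]
force: [-1.9, 2.6, 7.5]
grip_width: 0.0002
finger_force: 3.6
top ball_bars_left 0.72 [255. 236.  22.  20.] [0.434 0.195 0.083]
top ball_disc_left 0.66 [254. 235.  25.  20.] [0.436 0.196 0.089]
scene ball_bars_left 0.56 [282. 257.  39.  29.] [0.428 0.21  0.097]
scene ball_disc_left 0.71 [281. 257.  39.  31.] [0.428 0.209 0.099]
```

View pics/s6.png

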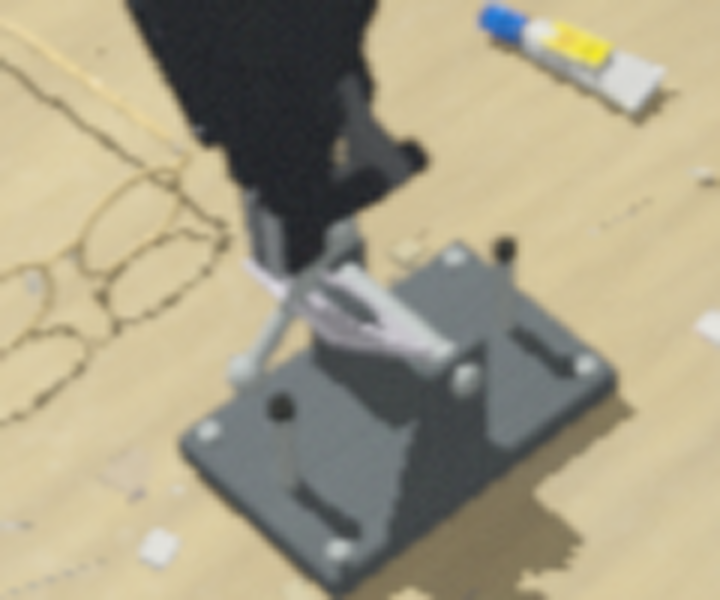

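```bash
python3 -m handwheel '{"xyz":[[0,0,-2],[-4,0,-2.5],[-4,0,-2],[-4,0,-2],[0,0,0]],"angular":[[0,0,0],[0,0,0],[0,0,0],[0,0,0],[0,0,0]],"grip":[-1,-1,-1,-1,-1]}';  python3 - <<'E'
from h import *
for c in("top","scene"):
    f=imaging.grab_frame(c);w=pts(f)
    m=(abs(w[...,0]-.436)<.009)&(w[...,1]>.215)&(w[...,1]<.26)&(w[...,2]>.06)&(w[...,2]<.125)
    q=w[m];print(c,len(q),q[np.argsort(q[:,1])][-12:].round(3).tolist())
E
```

```text
clock: 8.85
eef_pos: [0.4415, 0.2077, 0.1162]
tcp_rot: [0.0, 0.708, 0.707, -0.0]
force: [-0.4, -0.1, 0.5]
grip_width: 0.0
finger_force: 0.0
top 0 []
scene 104 [[0.434, 0.244, 0.101], [0.437, 0.244, 0.102], [0.44, 0.244, 0.103], [0.431, 0.244, 0.098], [0.433, 0.245, 0.1], [0.436, 0.245, 0.102], [0.439, 0.246, 0.102], [0.436, 0.246, 0.095], [0.438, 0.246, 0.1], [0.432, 0.246, 0.099], [0.435, 0.246, 0.1], [0.437, 0.247, 0.098]]
```

The bars ball is now at about y=0.240, z=0.096, so the paddle is at about 54°. I'll go over it and lead it from its left side.

```bash
python3 -m handwheel '{"xyz":[[24,0,0],[24,0,0],[19,0,0],[0,0,0],[0,0,22],[0,0,22],[0,0,0]],"angular":[[0,0,0],[0,0,0],[0,0,0],[0,0,0],[0,0,0],[0,0,0],[0,0,0]],"grip":[-1,-1,-1,-1,-1,-1,-1]}';python3 -m handwheel '{"xyz":[[-7,0,0],[-5,0,0],[-5,0,0],[-4,0,-6],[-4,0,-6],[-4.5,0,-4.5],[-4.5,0,-4.5],[0,0,0]],"angular":[[0,0,0],[0,0,0],[0,0,0],[0,0,0],[0,0,0],[0,0,0],[0,0,0],[0,0,0]],"grip":[-1,-1,-1,-1,-1,-1,-1,-1]}'
```

```text
clock: 9.65
eef_pos: [0.439, 0.2741, 0.0694]
tcp_rot: [-0.001, 0.707, 0.707, -0.003]
force: [-0.3, 0.4, -0.2]
grip_width: 0.0002
finger_force: 0.0
clock: 10.45
eef_pos: [0.4419, 0.2411, 0.094]
tcp_rot: [0.001, 0.708, 0.707, 0.001]
force: [1.3, -0.1, 0.5]
grip_width: 0.0002
finger_force: 0.0
```

Run:
```python
from h import *
f=imaging.grab_frame("scene")
cv2.imwrite("pics/s7.png",cv2.resize(f["pixels"][205:305,225:345,::-1],None,fx=6,fy=6,interpolation=cv2.INTER_CUBIC))
```

```text
(no output)
```

View pics/s7.png

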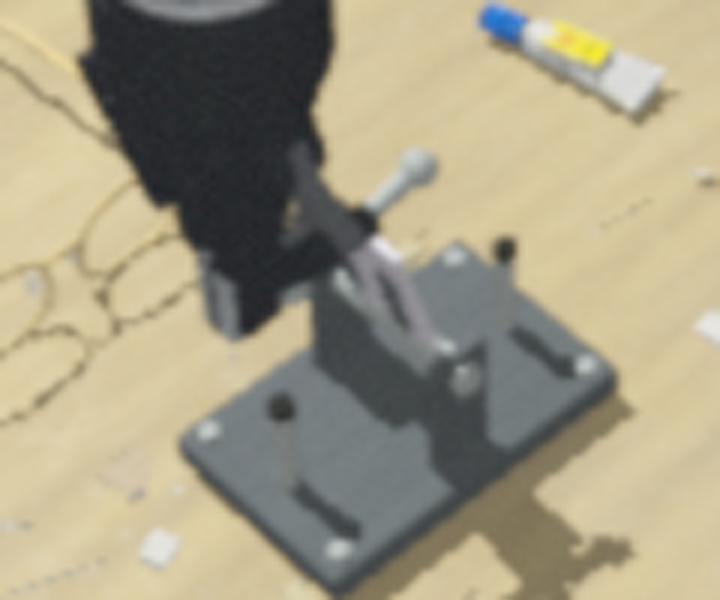

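The picture shows the paddle near upright at about 75°, with the disc ball over the hinge at crop (418,165) and the finger against the bars ball. I'll carry on round the arc.

```bash
python3 -m handwheel '{"xyz":[[-5,0,-4],[-5,0,-3],[-5.5,0,-2.5],[-5.5,0,-2.5],[-6,0,-1.5],[-6,0,-1.5],[-6,0,-0.5],[-6,0,-0.5]],"angular":[[0,0,0],[0,0,0],[0,0,0],[0,0,0],[0,0,0],[0,0,0],[0,0,0],[0,0,0]],"grip":[-1,-1,-1,-1,-1,-1,-1,-1]}';python3 -m handwheel '{"xyz":[[-6,0,0.5],[-6,0,0.5],[-6,0,1.5],[-6,0,1.5],[-5.5,0,2.5],[-5.5,0,2.5],[0,0,0]],"angular":[[0,0,0],[0,0,0],[0,0,0],[0,0,0],[0,0,0],[0,0,0],[0,0,0]],"grip":[-1,-1,-1,-1,-1,-1,-1]}'
python3 - <<'E'
from h import *
for c in("top","scene"):
    f=imaging.grab_frame(c);w=pts(f)
    m=(abs(w[...,0]-.436)<.03)&(w[...,1]>.08)&(w[...,1]<.15)&(w[...,2]>.06)&(w[...,2]<.15)
    q=w[m];print(c,len(q),q[np.argsort(q[:,1])][::max(1,len(q)//12)].round(3).tolist())
E
```

```text
clock: 11.3
eef_pos: [0.4413, 0.196, 0.109]
tcp_rot: [-0.0, 0.707, 0.707, -0.0]
force: [-0.2, 0.4, 0.7]
grip_width: -0.0001
finger_force: 0.3
clock: 12.0
eef_pos: [0.441, 0.1608, 0.0995]
tcp_rot: [-0.0, 0.708, 0.707, -0.0]
force: [0.5, -0.1, 0.4]
grip_width: 0.0001
finger_force: 0.0
top 228 [[0.432, 0.104, 0.079], [0.439, 0.112, 0.078], [0.434, 0.124, 0.101], [0.415, 0.126, 0.1], [0.435, 0.128, 0.108], [0.458, 0.13, 0.097], [0.451, 0.132, 0.096], [0.444, 0.135, 0.095], [0.451, 0.137, 0.095], [0.444, 0.14, 0.093], [0.429, 0.142, 0.091], [0.444, 0.145, 0.091]]
scene 251 [[0.434, 0.103, 0.077], [0.429, 0.126, 0.099], [0.417, 0.129, 0.096], [0.442, 0.131, 0.096], [0.428, 0.134, 0.1], [0.432, 0.135, 0.113], [0.43, 0.137, 0.091], [0.412, 0.139, 0.094], [0.438, 0.141, 0.09], [0.423, 0.143, 0.092], [0.444, 0.145, 0.089], [0.431, 0.147, 0.126], [0.44, 0.149, 0.086]]
```

The plate slope puts the paddle at about 150°. I'll lead a little further, then lift off and press from above.

```bash
python3 -m handwheel '{"xyz":[[-5,0,3.5],[-5,0,3.5],[-4.5,0,4],[-4.5,0,4.5],[2,0,-15],[2,0,-20],[-10,0,0],[-17,0,0]],"angular":[[0,0,0],[0,0,0],[0,0,0],[0,0,0],[0,0,0],[0,0,0],[0,0,0],[0,0,0]],"grip":[-1,-1,-1,-1,-1,-1,-1,-1]}';python3 -m handwheel '{"xyz":[[0,0,0],[0,0,15],[0,0,5],[0,0,4],[0,0,4],[0,0,0]],"angular":[[0,0,0],[0,0,0],[0,0,0],[0,0,0],[0,0,0],[0,0,0]],"grip":[-1,-1,-1,-1,-1,-1]}'
python3 - <<'E'
from h import *
for c in("top","scene"):
    f=imaging.grab_frame(c);w=pts(f)
    m=(abs(w[...,0]-.436)<.024)&(w[...,1]>.11)&(w[...,1]<.16)&(w[...,2]>.055)&(w[...,2]<.085)
    q=w[m];print(c,len(q),np.polyfit(q[:,1],q[:,2],1))
E
```

```text
clock: 12.9
eef_pos: [0.4415, 0.1192, 0.1194]
tcp_rot: [0.0, 0.707, 0.707, 0.0]
force: [-0.7, -0.2, -0.8]
grip_width: 0.0
finger_force: 0.0
clock: 13.5
eef_pos: [0.441, 0.1197, 0.0911]
tcp_rot: [-0.0, 0.707, 0.707, -0.0]
force: [-0.4, 1.3, 0.3]
grip_width: -0.0001
finger_force: 0.0Traceback (most recent call last):
  File "<stdin>", line 5, in <module>
    raise TypeError("expected non-empty vector for x")
TypeError: expected non-empty vector for x
```

Top view is occluded. I keep pressing down and watch the force.

```bash
python3 -m handwheel '{"xyz":[[0,0,3],[0,0,3],[0,0,2],[0,0,0]],"angular":[[0,0,0],[0,0,0],[0,0,0],[0,0,0]],"grip":[-1,-1,-1,-1]}';python3 -m handwheel '{"xyz":[[0,0,2],[0,0,0]],"angular":[[0,0,0],[0,0,0]],"grip":[-1,-1]}';  python3 - <<'E'
from h import *
f=imaging.grab_frame("scene");w=pts(f)
m=(abs(w[...,0]-.436)<.03)&(w[...,1]>.10)&(w[...,1]<.17)&(w[...,2]>.05)&(w[...,2]<.10)
q=w[m];print(len(q),q[np.argsort(q[:,1])][::max(1,len(q)//15)].round(3).tolist())
E
```

```text
clock: 13.95
eef_pos: [0.4415, 0.1195, 0.0837]
tcp_rot: [0.0, 0.707, 0.707, 0.0]
force: [-1.2, -0.1, 4.3]
grip_width: 0.0004
finger_force: 1.9
clock: 14.15
eef_pos: [0.4418, 0.1195, 0.0829]
tcp_rot: [0.001, 0.707, 0.707, 0.0]
force: [-3.5, -1.5, 15.1]
grip_width: 0.0005
finger_force: 7.7
498 [[0.429, 0.111, 0.061], [0.45, 0.116, 0.065], [0.434, 0.118, 0.069], [0.428, 0.121, 0.063], [0.412, 0.125, 0.064], [0.433, 0.129, 0.063], [0.44, 0.134, 0.064], [0.445, 0.138, 0.07], [0.461, 0.142, 0.06], [0.424, 0.146, 0.064], [0.432, 0.151, 0.067], [0.444, 0.154, 0.063], [0.424, 0.158, 0.068], [0.423, 0.162, 0.068], [0.421, 0.166, 0.063], [0.418, 0.169, 0.066]]
```

The force jumped to 15 N with no further travel, and the plate reads flat at z ≈ 0.064, so it's on the stop. I'll lift clear and check.

```bash
python3 -m handwheel '{"xyz":[[0,0,-10],[0,0,-40],[0,0,-40],[0,0,-40],[-40,-20,0],[-40,-20,0],[-40,-20,0],[0,0,0]],"angular":[[0,0,0],[0,0,0],[0,0,0],[0,0,0],[0,0,0],[0,0,0],[0,0,0],[0,0,0]],"grip":[-1,-1,-1,-1,-1,-1,-1,-1]}';python3 -m handwheel '{"xyz":[[-40,-20,0],[-40,-20,0],[0,0,0],[0,0,0]],"angular":[[0,0,0],[0,0,0],[0,0,0],[0,0,0]],"grip":[-1,-1,-1,-1]}';  python3 - <<'E'
from h import *
for c in("top","scene"):
    f=imaging.grab_frame(c);w=pts(f)
    m=(abs(w[...,0]-.436)<.018)&(w[...,1]>.12)&(w[...,1]<.165)&(w[...,2]>.055)&(w[...,2]<.085)
    q=w[m];print(c,len(q))
    if len(q)>5: p=np.polyfit(q[:,1],q[:,2],1);print(p)
    m=(abs(w[...,0]-.436)<.02)&(w[...,1]>.09)&(w[...,1]<.135)&(w[...,2]>.085)&(w[...,2]<.12);print("ball",w[m].mean(0),w[m].max(0))
    if c=="scene": cv2.imwrite("pics/s8.png",cv2.resize(f["pixels"][195:305,225:375,::-1],None,fx=5,fy=5,interpolation=cv2.INTER_CUBIC))
E
```

```text
clock: 15.0
eef_pos: [0.3793, -0.0041, 0.2117]
tcp_rot: [0.0, 0.709, 0.705, -0.001]
force: [0.4, 1.7, -0.4]
grip_width: -0.0
finger_force: 0.0
clock: 15.4
eef_pos: [0.3411, -0.0808, 0.2117]
tcp_rot: [0.0, 0.709, 0.705, 0.0]
force: [0.7, -0.2, 0.0]
grip_width: -0.0
finger_force: 0.0
top 254
[0.00718483 0.06379535]
ball [0.43473612 0.11507784 0.097044  ] [0.4393615  0.12025198 0.10076988]
scene 270
[0.02230525 0.06176957]
ball [0.4330369  0.11713168 0.09525882] [0.44038275 0.12300854 0.10186295]
```

View pics/s8.png

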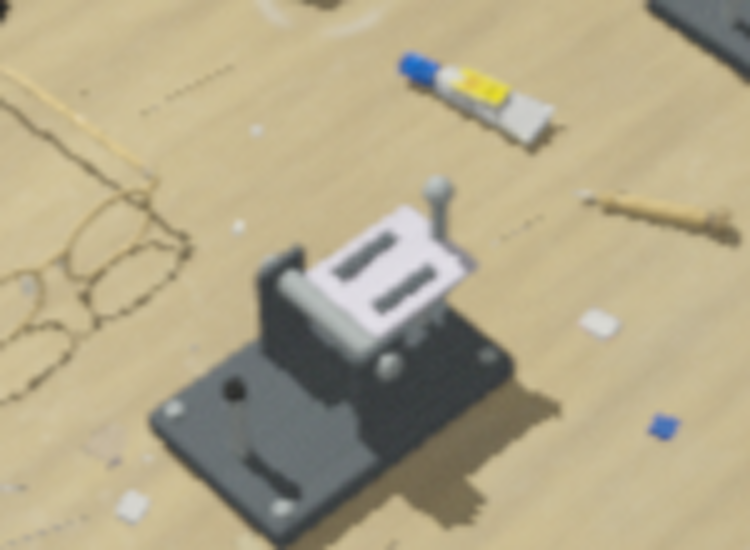

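The two bars now show (crop 365,255 and 405,290). The plate is flat within about 0.02 rad, and the marker and the nearby things are in place.

```bash
python3 -c "
from rig import r
print(r.close_job())"
```

```text
the job is handed in; nothing more can be done
None
```

I flipped the paddle of the marker in front of the gold spectacles (marker_left) fully flat so it shows the two bars, and handed the job in with the arm clear; no verdict came back.

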